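# Index the centrifuge rotor and press the lock key

### The job

With a fingertip, gently push the open centrifuge's rotor round by one of its buckets until the blue-topped bucket lines up with the orange mark on the rim, then press the green rotor-lock key all the way down and let it spring back. Only push: do not lift the rotor off its spindle or send it spinning, and leave the vial, jars and tip box where they are.

Things in the scene. Friction and masses are not known exactly. Their poses are not given: they have to be found in the camera images.
- centrifuge: White centrifuge, fixed; origin under the bowl's centre, on the bench. Round shell 330 mm wide, flat rim 150 mm above the bench, open bowl of 129 mm inner radius, its floor 80 mm below the rim. A rectangular console, its top also at 150 mm, stands on the -y side. The machine is turned at most 0.3 rad.
- rotor_axis (a point): Point on the rotor's vertical axis, 155 mm above the bench. The aluminium rotor is a hub (27 mm radius, its top knob 158 mm above the bench) with 4 equal arms at 90 degrees, each 16 mm wide and ending in a box-shaped bucket; one bucket has a blue top, three have white tops. Between the arms the bowl is empty.
- blue_bucket (a point): Centre of the blue-topped bucket's top, 86 mm from the rotor axis, 155 mm above the bench; x axis outward from the rotor axis. Each of the 4 buckets is 42 mm long radially (65 to 107 mm from the axis), 36 mm wide across, and reaches from 118 to 155 mm above the bench, with flat upright sides.
- mark_point (a point): The point 86 mm from the rotor axis, 155 mm above the bench, in the direction of the orange mark: where the centre of the blue bucket's top has to come. The orange mark itself is a fixed pointed clip lying on the rim 130 to 164 mm from the axis, 8 mm high, pointing inwards. It sits within 75 degrees of straight away from the robot.
- spindle (a joint): Turning angle of the rotor in rad, anticlockwise seen from above positive; no stop within two turns from the start either way. It drags with about 0.15 N m (about 2 N at a bucket) and stays where it is left. 0 has the blue bucket along the machine's x axis.
- rotor (a joint): Height in m of the rotor above its seat on the spindle; 0 is seated. It rests there by its own weight (about 0.9 kg) and can be lifted off: it should stay seated.
- lock_key (a joint): Travel of the green key in m: 0 is up, 0.006 is fully down; it takes 5 N to push fully down and springs back.
- lock_key_top (a point): Centre of the top of the green round key (32 mm wide, in a black collar 48 mm wide), on the console, 214 mm from the rotor axis. With the key up it is 172 mm above the bench; the collar's top is at 162 mm. It is pressed straight down.
- vial: Loose amber vial with a yellow cap, 24 mm wide, 42 mm tall, standing on the console about 110 mm from the key. Origin under its centre. Leave alone.
- jar_red: Loose white jar with a red cap, 60 mm wide, 85 mm tall, on the bench. Origin under its centre. Leave alone.
- jar_black: Loose clear jar with a white label and a black cap, 64 mm wide, 80 mm tall, on the bench. Origin under its centre. Leave alone.
- tip_box: Loose blue box, 120 x 80 x 55 mm, on the bench. Origin under its centre. Leave alone.

How it is judged (in metres and radians):
On the way, in this order (a step that is already met when the one before it is completed fails the run):
1. the blue bucket is brought to the orange mark and rests there (horizontal distance between blue_bucket and mark_point below 0.01 m and velocity of joint spindle between -0.05 and 0.05 rad/s), for 0.2 s.
2. the green key is pressed fully down (value of joint lock_key above 0.0045 m), for 0.05 s.
At the end, for the whole second after the job is handed in: The centre of the blue bucket's top is within 10 mm of the mark point (about 6.5 degrees), the rotor is seated and still, the green key has been pressed and is up again, and vial (15 mm), jars and tip box (20 mm) are where they were (all of step 1 and value of joint rotor below 0.004 m and value of joint lock_key below 0.0015 m and distance of vial from where it was at the start of the episode below 0.015 m and angle between vial's own z axis and vertical below 0.2 rad and distance of each of jar_red, jar_black, tip_box from where it was at the start of the episode below 0.02 m); the robot touches nothing.
It fails at once if the key is pressed while the blue bucket is off the mark (value of joint lock_key above 0.003 m and horizontal distance between blue_bucket and mark_point above 0.012 m).
It fails at once if the rotor is lifted off its seat (value of joint rotor above 0.008 m).
It fails at once if the rotor is sent spinning (velocity of joint spindle above 4 rad/s or velocity of joint spindle below -4 rad/s).
It fails at once if a bystander is knocked, carried or lifted (distance of vial from where it was at the start of the episode above 0.02 m or distance of any of jar_red, jar_black, tip_box from where it was at the start of the episode above 0.03 m).
It also fails if it takes over 67 s, if anything falls off the work surface, if the arm or the gripper's body presses on something with over 40 N, if the wrist force passes 120 N, or if a joint passes its speed limit or range.

### The arm

A 6-joint arm with a two-finger parallel gripper is mounted at the origin on the work surface. World frame = base frame: x ahead of the robot, y to its left, z up, the work surface at z = 0. Lengths are in m, angles in degrees, forces in N, time in s.
With the tool pointing down it reaches from about 0.3 to 0.85 m from the base axis. Payload 4.2 kg.
Tool frame: the origin (TCP) lies on the centre line of the jaws, within the pads' length; the fingertips stand 11 mm ahead of it and the grasp point (between the pads) lies 8 mm behind it (arm.tcp_to_tips is the distance from the TCP to the fingertips, in m); z points along the fingers, y is the direction in which the jaws open and shut (so a half turn about z gives the same grasp; the last joint's range is limited). The gripper opens to 91 mm and grips with 3 to 60 N. Pads are 32 mm wide; open, the fingers measure 118 mm over their backs; the gripper's body (76 mm by 178 mm) begins 60 mm behind the grasp point.
Start: joints at [66.807, 18.312, 89.639, -0, 72.044, -1.146], TCP at [0.216, 0.533, 0.225] pointing down, gripper open.
Joint ranges: [-177.97, 177.97], [-48.28, 115.42], [12.27, 149.76], [-77.06, 257.06], [2.81, 150.46], [-146.56, 146.56]. Speed limits (degrees/s): [147.25, 147.25, 180, 180, 180, 180].

### API

Orientations are given as [roll, pitch, yaw] about the fixed x, y, z axes, in that order (R = Rz(yaw) Ry(pitch) Rx(roll)).
In Python, from cell import monitor, camera, get_calibration, ticket, arm gives the robot as it stands.
- The arm moves only by the tool step_arm, never from a script. Its argument "motion" is a list that holds one entry, the list of rows, each a list of 5 numbers: the shift along the tool's x, y, z as a fraction of full scale, then the turn about the tool's z as a fraction of full scale, then the gripper command: -1 is shut, 1 is fully open, values between are in proportion. A call has 1 to 20 rows; each row is the pose to reach, as a shift and turn from the pose commanded when the call began, along the tool's axes at that moment; what a row does not reach only later rows make up. Full scale, the value 1, is 60 cm for a shift and 120 degrees for a turn. A row lasts 1/12 s, in which the tool goes at most 41.7 mm and 7.16 degrees, less where a joint would pass 70% of its speed; a pose out of reach is approached as far as the arm can. A call with a number of a shift or a turn outside -1 to 1 is refused whole. A call with a gripper value outside its range is refused whole. The fingers move at their own pace and stop on an object; "squeeze" is the grip in N (left out, the last holds). Time passes only in rows, so rows that repeat a pose let the fingers close. It gives the time, the measured TCP pose, the force and the opening at its end, in the units of the state.
- monitor.sense(): the state, without advancing time (a new reading comes with each control period).
- camera(name): name is "side" or "top"; returns the picture (420x560x3 uint8, red, green, blue); there is no depth.
- get_calibration(name): a dict with "camera_matrix" (3x3 intrinsics, pixels), "dist_coeffs" ([k1, k2, p1, p2, k3] as OpenCV has them; the pictures are not rectified), "pose" (4x4, takes a point from camera to world coordinates). Camera axes: x right, y up, looking along -z (the intrinsics and any distortion apply to the point x, -y, -z); pixel columns grow to the right and rows downward; lengths in m; the calibration is good to about 2 mm. A picture is of the moment at which its call begins. get_calibration takes no time and is no camera call.
- ticket.job_done(): hands the job in, once; it reports no verdict.
The state is a dict: "time": time; "joints": joint angles; "qd": joint speeds; "joint_efforts": joint torques, N m; "tcp_pos": TCP position; "eef_rot": TCP orientation; "force": force on the tool from outside, world axes, zero at the start; "moment": the same for the moment, N m; "width": finger opening in m.
Only numpy, scipy, OpenCV 4.12 (cv2) and the standard library are available. Lean on these libraries where they do the work, as an engineer would, in place of code of your own. Each camera call takes 0.05 s, during which the arm holds its last target.

## Working session

There is one attempt and no reset: what is moved stays moved. The work goes in short steps, Python scripts to look and compute and a tool call to move; the robot and the scene stay as the last step left them, time stands still between calls to the robot, and variables do not carry over. Pictures are saved under pics/ and viewed, and the job is handed in when it is done.

Besides the shell and the picture viewer there is one more tool, called in YAML: its name, and indented under it one key for each argument. step_arm: Moves the arm, as the interface text tells. Its arguments: {"type":"object","properties":{"motion":{"type":"array"},"squeeze":{"type":"number"}},"required":["motion"]}

```bash
mkdir -p pics; python3 - <<'E'
from cell import monitor, camera, get_calibration, ticket, arm
import cv2
print(monitor.sense())
for n in("side","top"):
    c=get_calibration(n); print(n,c)
    cv2.imwrite(f"pics/{n}0.png",cv2.cvtColor(camera(n),cv2.COLOR_RGB2BGR))
E
```

```text
{'time': 0.0, 'joints': array([ 6.68049439e+01,  1.83499249e+01,  8.97064800e+01,  1.64488846e-04,
        7.20425171e+01, -1.14644530e+00]), 'qd': array([ 0.02575211,  0.0342518 , -0.07348101,  0.02543288,  0.01993851,
       -0.04158872]), 'joint_efforts': array([-3.37412994e-04, -4.12457013e+01, -2.31975013e+01,  7.27580767e-02,
        4.56264953e-02, -1.32652704e-04]), 'tcp_pos': array([0.21566437, 0.53250285, 0.22413696]), 'eef_rot': array([-1.79901101e+02, -2.13557778e-03,  1.57951337e+02]), 'force': array([-0.71958923,  0.50116779, -0.03045614]), 'moment': array([ 0.05465523,  0.07344185, -0.00909761]), 'width': 0.09106829727402795}
side {'camera_matrix': array([[463.83702687,   0.        , 278.98980469],
       [  0.        , 463.83702687, 202.04005706],
       [  0.        ,   0.        ,   1.        ]]), 'dist_coeffs': array([-0.14897324,  0.        ,  0.        ,  0.        ,  0.        ]), 'pose': array([[ 0.948972  ,  0.22832221, -0.21753415,  0.34306122],
       [-0.31516934,  0.71064719, -0.62900625, -0.7342065 ],
       [ 0.01097393,  0.66546942,  0.74634444,  0.98034399],
       [ 0.        ,  0.        ,  0.        ,  1.        ]])}
top {'camera_matrix': array([[387.49624742,   0.        , 277.08119627],
       [  0.        , 387.49624742, 203.99921226],
       [  0.        ,   0.        ,   1.        ]]), 'dist_coeffs': array([0.00316293, 0.        , 0.        , 0.        , 0.        ]), 'pose': array([[-2.83750325e-02,  9.95157507e-01, -9.41084129e-02,
         4.58022300e-01],
       [-9.99597139e-01, -2.83099002e-02,  2.02736015e-03,
         6.86243177e-03],
       [-6.46657100e-04,  9.41280267e-02,  9.95559891e-01,
         1.16285112e+00],
       [ 0.00000000e+00,  0.00000000e+00,  0.00000000e+00,
         1.00000000e+00]])}
```

View pics/top0.png

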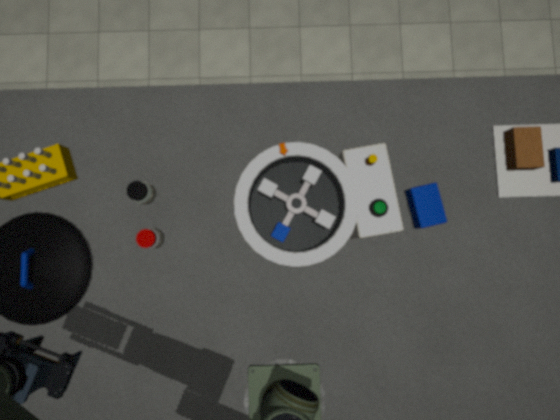

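View pics/side0.png

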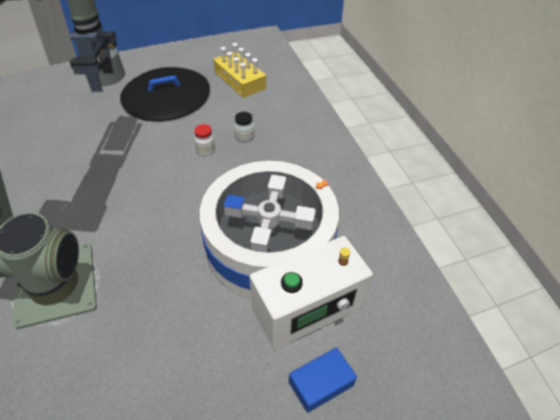

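The top view shows the rotor hub near (296,203), the blue bucket near (280,231), the orange mark near (283,149) and the key near (379,208). I'll enlarge it to read these more closely.

```bash
python3 - <<'E'
import cv2
i=cv2.imread("pics/top0.png")[130:280,225:425]
cv2.imwrite("pics/topc.png",cv2.resize(i,None,fx=4,fy=4,interpolation=cv2.INTER_CUBIC))
i=cv2.imread("pics/side0.png")[150:350,190:390]
cv2.imwrite("pics/sidec.png",cv2.resize(i,(600,600),interpolation=cv2.INTER_CUBIC))
E
```

```text
(no output)
```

View pics/topc.png

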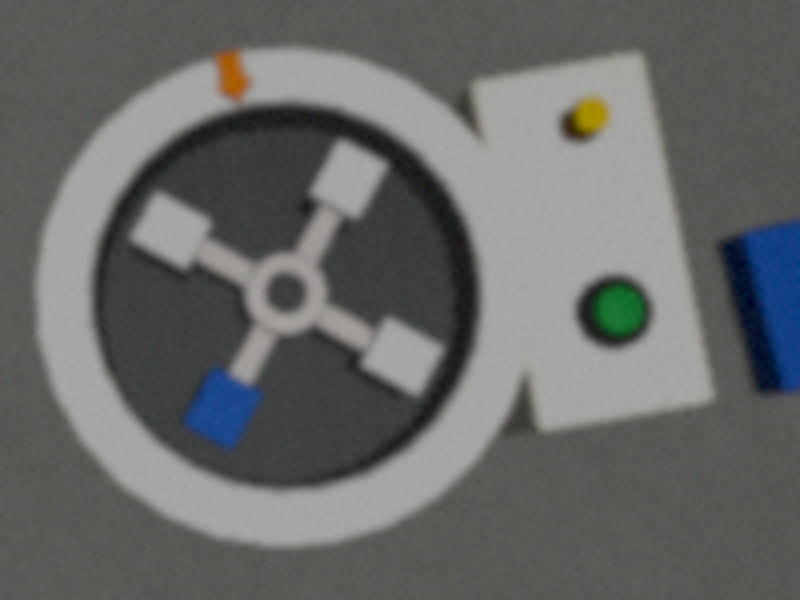

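View pics/sidec.png

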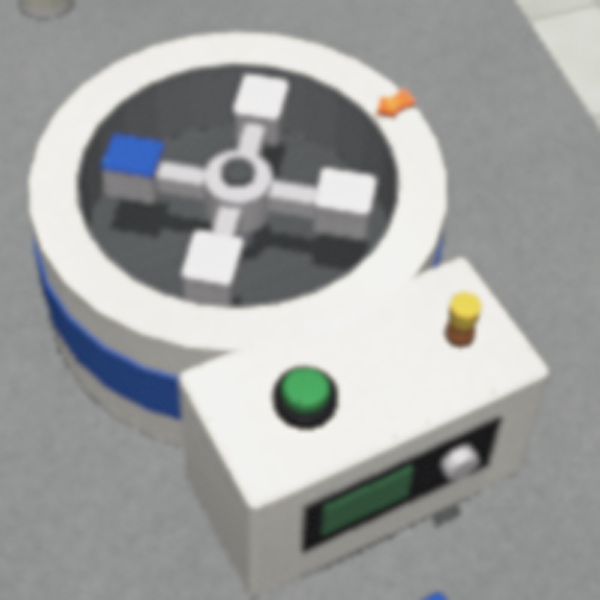

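```bash
cat > h.py <<'E'
import numpy as np, cv2
from cell import get_calibration
def ray(n,p,z):
    c=get_calibration(n); u=cv2.undistortPoints(np.array([[p]],float),c["camera_matrix"],c["dist_coeffs"])[0,0]
    T=c["pose"]; d=T[:3,:3]@np.array([u[0],-u[1],-1.]); o=T[:3,3]
    return (o+d*(z-o[2])/d[2])[:2]
def T(u,v,z): return ray("top",[225+(u+.5)/4-.5,130+(v+.5)/4-.5],z)
def S(u,v,z): return ray("side",[190+(u+.5)/3-.5,150+(v+.5)/3-.5],z)
def proj(n,P):
    c=get_calibration(n); Q=np.linalg.inv(c["pose"]); q=(Q[:3,:3]@np.array(P)+Q[:3,3])*[1,-1,-1]
    return cv2.projectPoints(q[None],np.zeros(3),np.zeros(3),c["camera_matrix"],c["dist_coeffs"])[0].ravel()
E
python3 - <<'E'
from h import *
for f,B,h,k,m,v in((T,[(225,408),(402,358),(348,179),(171,231)],(287,293),(617,309),[(237,100),(229,55)],(590,116)),(S,[(133,154),(347,190),(263,97),(213,258)],(238,174),(306,389),[(377,107),(413,98)],(465,304))):
    b=np.array([f(*p,.155) for p in B]); c=b.mean(0); print(f.__name__,"buckets",b.round(4).tolist(),"c",c,"hub",f(*h,.158))
    d=b-c; print("r",np.hypot(*d.T),"ang",np.degrees(np.arctan2(d[:,1],d[:,0])))
    for p in m:
        q=f(*p,.157)-c; print("mark",np.hypot(*q),np.degrees(np.arctan2(q[1],q[0])))
    K=f(*k,.172); print("key",K,np.hypot(*(K-c)),"vial",f(*v,.192), np.hypot(*(f(*v,.192)-K)))
E
```

```text
T buckets [[0.481, -0.003], [0.5102, -0.1191], [0.629, -0.0883], [0.5978, 0.029]] c [ 0.55450513 -0.04532353] hub [ 0.55452044 -0.04551441]
r [0.08479627 0.08601333 0.08596464 0.08603075] ang [ 150.04851524 -120.99508498  -29.97199215   59.783309  ]
mark 0.1320273930544325 12.467379386791944
mark 0.16267435582007672 11.662728602241254
key [ 0.53685073 -0.25600838] 0.21142323230235474 vial [ 0.65881026 -0.2400775 ] 0.12299560771138346
S buckets [[0.4823, -0.0026], [0.6314, -0.09], [0.6007, 0.0258], [0.5127, -0.1218]] c [ 0.55680157 -0.04716117] hub [ 0.55481547 -0.05077775]
r [0.0867887  0.08608934 0.08517817 0.08672488] ang [ 149.09345133  -29.87811783   58.97893781 -120.54781736]
mark 0.1327109184316456 13.860079538621308
mark 0.16428964198073168 11.348128702941077
key [ 0.53667842 -0.26147841] 0.2152598986857283 vial [ 0.66050647 -0.24225922] 0.1253106762161097
```

Both views agree. The axis is at (0.555,-0.046), the blue bucket at 150° and the mark at about 12°. I'll push the rotor clockwise by about 138°, with the closed finger held flush behind the blue bucket's +θ side.

```bash
cat >> h.py <<'E'
C=np.array([.555,-.046])
def cur():
    from cell import monitor
    s=monitor.sense(); return np.array(s["tcp_pos"]),s["eef_rot"][2],s
def rel(P,yaw):  # target in world -> row fractions
    p,y0,s=cur(); a=np.radians(y0); d=np.array(P)-p
    t=(yaw-y0+180)%360-180
    return [round(float(v),4) for v in ((d[0]*np.cos(a)+d[1]*np.sin(a))/.6,(d[0]*np.sin(a)-d[1]*np.cos(a))/.6,-d[2]/.6,t/120)]
def fin(th,rho,off,z):
    a=np.radians(th); q=C+rho*np.array([np.cos(a),np.sin(a)])+off*np.array([-np.sin(a),np.cos(a)])
    return [q[0],q[1],z],th
E
python3 -c "
from h import *
print(fin(150,.082,.044,.225),rel(*fin(150,.082,.044,.225)))"
```

```text
([np.float64(0.46198591688967605), np.float64(-0.04310511776651531), 0.225], 150) [-0.7407, -0.7352, -0.0013, -0.0663]
```

step_arm:
  motion:
    - [[-0.04, -0.04, -0.001, -0.02, -1], [-0.741, -0.735, -0.001, -0.066, -1], [-0.741, -0.735, -0.001, -0.066, -1], [-0.741, -0.735, -0.001, -0.066, -1], [-0.741, -0.735, -0.001, -0.066, -1], [-0.741, -0.735, -0.001, -0.066, -1], [-0.741, -0.735, -0.001, -0.066, -1], [-0.741, -0.735, -0.001, -0.066, -1], [-0.741, -0.735, -0.001, -0.066, -1], [-0.741, -0.735, -0.001, -0.066, -1], [-0.741, -0.735, -0.001, -0.066, -1], [-0.741, -0.735, -0.001, -0.066, -1], [-0.741, -0.735, -0.001, -0.066, -1], [-0.741, -0.735, -0.001, -0.066, -1], [-0.741, -0.735, -0.001, -0.066, -1], [-0.741, -0.735, -0.001, -0.066, -1], [-0.741, -0.735, -0.001, -0.066, -1], [-0.741, -0.735, -0.001, -0.066, -1], [-0.741, -0.735, -0.001, -0.066, -1], [-0.741, -0.735, -0.001, -0.066, -1]]
  squeeze: 20

```text
time: 1.77
tcp_pos: [0.4617, -0.0412, 0.2255]
eef_rot: [180.0, -0.0, 166.0]
force: [0.2, 0.4, -0.2]
width: 0.0005
```

```bash
python3 -c "
from h import *
from cell import camera
p,y,s=cur();print(s['time'],p,y,s['joints'],s['width'],s['force'])
print(rel(*fin(150,.082,.044,.141)))
for n in('top','side'): cv2.imwrite(f'pics/{n}1.png',cv2.cvtColor(camera(n),cv2.COLOR_RGB2BGR))
i=cv2.imread('pics/side1.png')[130:350,170:390]; cv2.imwrite('pics/side1c.png',cv2.resize(i,(600,600),interpolation=cv2.INTER_CUBIC))
"
```

```text
1.7667 [ 0.46170694 -0.04117306  0.22551618] 165.9935555908722 [-6.53798174e+00  8.21941521e+00  1.03214843e+02  3.13720850e-02
  6.85947371e+01 -8.25429872e+01] 0.00045677657025228115 [ 0.19006602  0.44917734 -0.22253923]
[-0.0012, -0.003, 0.1409, -0.1333]
```

View pics/side1c.png

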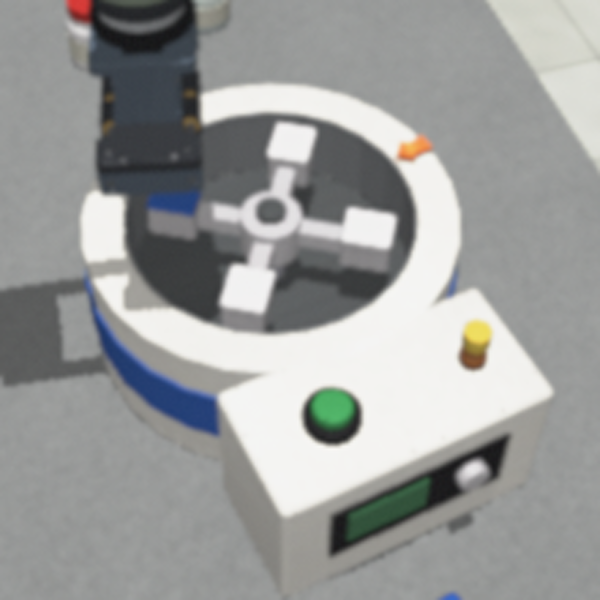

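The turn sign is inverted because tool z points down. I'll fix the helper, then rotate and descend.

```bash
sed -i 's#,t/120)#,-t/120)#' h.py; python3 -c "
from h import *
print(rel(*fin(150,.082,.044,.141)))"
```

```text
[-0.0008, -0.0029, 0.1411, 0.1333]
```

step_arm:
  motion:
    - [[-0.001, -0.003, 0, 0.045, -1], [-0.001, -0.003, 0, 0.09, -1], [-0.001, -0.003, 0, 0.133, -1], [-0.001, -0.003, 0.02, 0.133, -1], [-0.001, -0.003, 0.04, 0.133, -1], [-0.001, -0.003, 0.06, 0.133, -1], [-0.001, -0.003, 0.08, 0.133, -1], [-0.001, -0.003, 0.1, 0.133, -1], [-0.001, -0.003, 0.12, 0.133, -1], [-0.001, -0.003, 0.14, 0.133, -1], [-0.001, -0.003, 0.14, 0.133, -1]]

```text
time: 2.78
tcp_pos: [0.4608, -0.0435, 0.1397]
eef_rot: [-179.9, -0.2, 150.0]
force: [-0.9, -0.4, -0.4]
width: 0.0004
```

```bash
cat > arc.py <<'E'
from h import *
import sys
a,b,n,off0,off1=map(float,sys.argv[1:6]); n=int(n)
p,y,s=cur(); print(s['time'],p,y,s['force'])
rows=[rel(*fin(a+(b-a)*k/n,.082,off0+(off1-off0)*min(1,k/3),.141))+[-1] for k in range(1,n+1)]
print([[round(v,3) for v in r] for r in rows])
E
python3 arc.py 150 106 20 .044 .031
python3 -c "
from h import *
from cell import camera
for n in('side',): cv2.imwrite(f'pics/{n}2.png',cv2.cvtColor(camera(n),cv2.COLOR_RGB2BGR))
i=cv2.imread('pics/side2.png')[130:350,170:390]; cv2.imwrite('pics/side2c.png',cv2.resize(i,(600,600),interpolation=cv2.INTER_CUBIC))
"
```

```text
2.7833 [ 0.46080335 -0.04348251  0.13973905] 150.00062424668835 [-0.86554032 -0.41936645 -0.41471143]
[[0.001, 0.014, -0.002, 0.018, -1], [0.003, 0.027, -0.002, 0.037, -1], [0.004, 0.039, -0.002, 0.055, -1], [0.005, 0.045, -0.002, 0.073, -1], [0.006, 0.05, -0.002, 0.092, -1], [0.007, 0.056, -0.002, 0.11, -1], [0.007, 0.061, -0.002, 0.128, -1], [0.008, 0.067, -0.002, 0.147, -1], [0.008, 0.072, -0.002, 0.165, -1], [0.008, 0.078, -0.002, 0.183, -1], [0.008, 0.084, -0.002, 0.202, -1], [0.007, 0.089, -0.002, 0.22, -1], [0.007, 0.095, -0.002, 0.238, -1], [0.006, 0.101, -0.002, 0.257, -1], [0.005, 0.106, -0.002, 0.275, -1], [0.003, 0.111, -0.002, 0.293, -1], [0.002, 0.117, -0.002, 0.312, -1], [0.0, 0.122, -0.002, 0.33, -1], [-0.002, 0.127, -0.002, 0.348, -1], [-0.004, 0.133, -0.002, 0.367, -1]]
```

View pics/side2c.png

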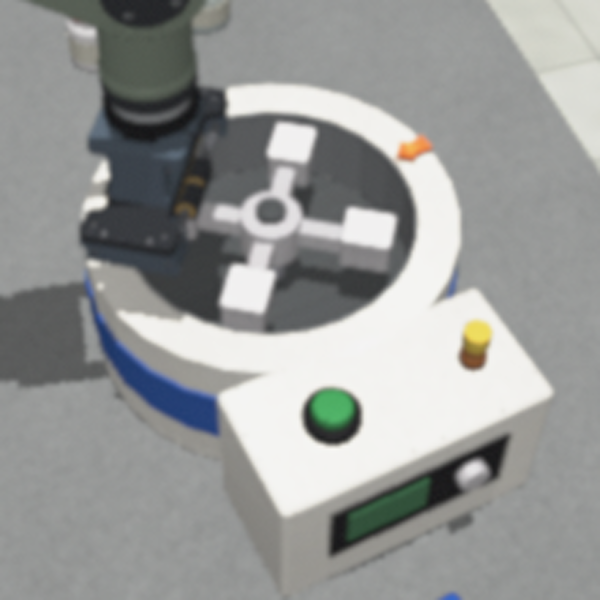

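The finger is inside the bowl on the blue bucket's +θ side, with no contact force. I'll push the first arc now.

step_arm:
  motion:
    - [[0.001, 0.007, -0.002, 0.01, -1], [0.002, 0.014, -0.002, 0.018, -1], [0.003, 0.027, -0.002, 0.037, -1], [0.004, 0.039, -0.002, 0.055, -1], [0.005, 0.045, -0.002, 0.073, -1], [0.006, 0.05, -0.002, 0.092, -1], [0.007, 0.056, -0.002, 0.11, -1], [0.007, 0.061, -0.002, 0.128, -1], [0.008, 0.067, -0.002, 0.147, -1], [0.008, 0.072, -0.002, 0.165, -1], [0.008, 0.078, -0.002, 0.183, -1], [0.008, 0.084, -0.002, 0.202, -1], [0.007, 0.089, -0.002, 0.22, -1], [0.007, 0.095, -0.002, 0.238, -1], [0.006, 0.101, -0.002, 0.257, -1], [0.005, 0.106, -0.002, 0.275, -1], [0.003, 0.111, -0.002, 0.293, -1], [0.002, 0.117, -0.002, 0.312, -1], [0, 0.122, -0.002, 0.33, -1], [-0.002, 0.127, -0.002, 0.348, -1]]

```text
time: 4.5
tcp_pos: [0.5011, 0.0215, 0.1436]
eef_rot: [-179.9, -0.0, 108.1]
force: [-2.6, -0.2, 1.0]
width: 0.0008
```

```bash
cat > look.py <<'E'
from h import *
from cell import camera
import sys
k=sys.argv[1]
for n,(r,c) in dict(side=(130,170),top=(110,210)).items():
    I=cv2.cvtColor(camera(n),cv2.COLOR_RGB2BGR); cv2.imwrite(f'pics/{n}{k}.png',I)
    cv2.imwrite(f'pics/{n}{k}c.png',cv2.resize(I[r:r+200,c:c+220],None,fx=3,fy=3,interpolation=cv2.INTER_CUBIC))
E
python3 look.py 3; python3 arc.py 108 62 20 .031 .031
```

```text
4.6 [0.50189235 0.02149518 0.14356724] 108.22060030563672 [-1.03355316  0.64297351 -0.6392227 ]
[[0.004, 0.003, 0.004, 0.021, -1], [0.006, 0.009, 0.004, 0.04, -1], [0.007, 0.015, 0.004, 0.059, -1], [0.009, 0.02, 0.004, 0.079, -1], [0.01, 0.026, 0.004, 0.098, -1], [0.011, 0.032, 0.004, 0.117, -1], [0.011, 0.038, 0.004, 0.136, -1], [0.011, 0.044, 0.004, 0.155, -1], [0.012, 0.049, 0.004, 0.174, -1], [0.011, 0.055, 0.004, 0.194, -1], [0.011, 0.061, 0.004, 0.213, -1], [0.011, 0.067, 0.004, 0.232, -1], [0.01, 0.073, 0.004, 0.251, -1], [0.009, 0.079, 0.004, 0.27, -1], [0.007, 0.084, 0.004, 0.289, -1], [0.006, 0.09, 0.004, 0.308, -1], [0.004, 0.096, 0.004, 0.328, -1], [0.002, 0.101, 0.004, 0.347, -1], [-0.0, 0.106, 0.004, 0.366, -1], [-0.003, 0.112, 0.004, 0.385, -1]]
```

View pics/side3c.png

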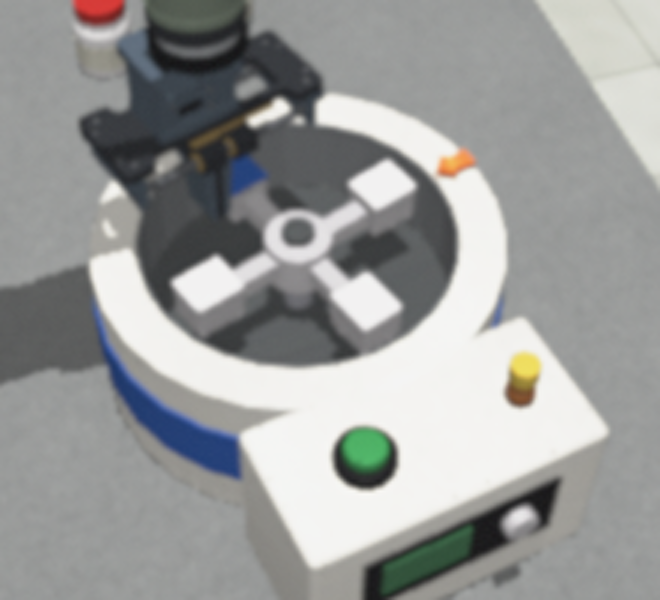

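View pics/top3c.png

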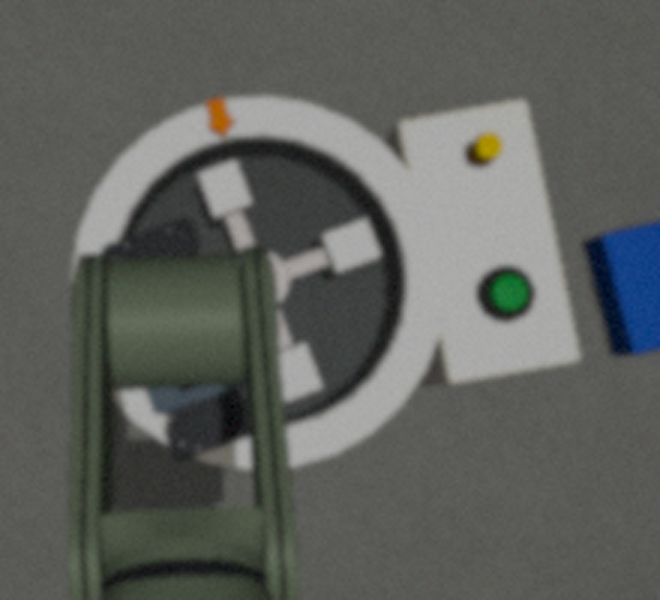

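The rotor is following: a white bucket is just right of the mark in the side view, and the blue bucket sits ahead of the finger. I'll continue.

step_arm:
  motion:
    - [[0.002, 0.003, 0.002, 0.011, -1], [0.004, 0.006, 0.003, 0.025, -1], [0.006, 0.011, 0.003, 0.045, -1], [0.008, 0.017, 0.003, 0.066, -1], [0.009, 0.022, 0.003, 0.085, -1], [0.01, 0.028, 0.003, 0.104, -1], [0.011, 0.034, 0.003, 0.123, -1], [0.011, 0.04, 0.003, 0.142, -1], [0.011, 0.046, 0.003, 0.162, -1], [0.011, 0.052, 0.003, 0.184, -1], [0.011, 0.058, 0.003, 0.203, -1], [0.011, 0.064, 0.003, 0.222, -1], [0.011, 0.07, 0.003, 0.241, -1], [0.01, 0.076, 0.003, 0.26, -1], [0.009, 0.082, 0.003, 0.28, -1], [0.007, 0.088, 0.003, 0.3, -1], [0.005, 0.094, 0.003, 0.32, -1], [0.003, 0.1, 0.003, 0.342, -1], [0, 0.106, 0.003, 0.364, -1], [-0.003, 0.112, 0.003, 0.385, -1]]

```text
time: 6.27
tcp_pos: [0.5661, 0.0407, 0.1417]
eef_rot: [-180.0, -0.1, 61.9]
force: [-0.6, 2.3, -0.1]
width: 0.0006
```

```bash
python3 look.py 4; python3 arc.py 63 20 20 .031 .031
```

```text
6.3667 [0.56686285 0.04031422 0.14159093] 62.03140340271305 [-0.5492859  -0.10256341  0.51769299]
[[0.001, 0.001, 0.001, 0.01, -1], [0.003, 0.006, 0.001, 0.028, -1], [0.005, 0.012, 0.001, 0.046, -1], [0.006, 0.017, 0.001, 0.064, -1], [0.007, 0.022, 0.001, 0.082, -1], [0.008, 0.028, 0.001, 0.099, -1], [0.009, 0.033, 0.001, 0.117, -1], [0.009, 0.039, 0.001, 0.135, -1], [0.01, 0.044, 0.001, 0.153, -1], [0.01, 0.05, 0.001, 0.171, -1], [0.01, 0.055, 0.001, 0.189, -1], [0.009, 0.06, 0.001, 0.207, -1], [0.009, 0.066, 0.001, 0.225, -1], [0.008, 0.071, 0.001, 0.243, -1], [0.007, 0.077, 0.001, 0.261, -1], [0.006, 0.082, 0.001, 0.279, -1], [0.005, 0.087, 0.001, 0.296, -1], [0.003, 0.093, 0.001, 0.314, -1], [0.002, 0.098, 0.001, 0.332, -1], [-0.0, 0.103, 0.001, 0.35, -1]]
```

View pics/side4c.png

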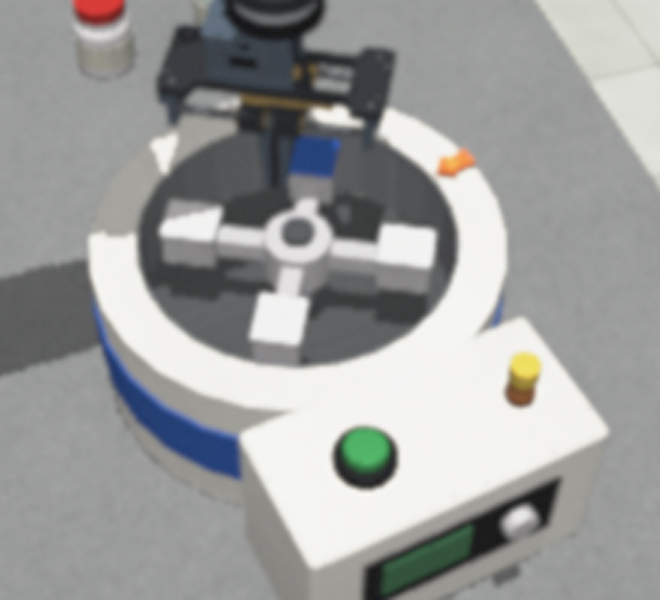

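```bash
python3 - <<'E'
from h import *
b=np.array([ray("side",[170+(u+.5)/3-.5,130+(v+.5)/3-.5],.155) for u,v in[(315,157),(193,218),(280,318),(407,244)]])
c=b.mean(0);d=b-c;print(c,np.hypot(*d.T),np.degrees(np.arctan2(d[:,1],d[:,0])))
E
```

```text
[ 0.55674095 -0.04664597] [0.08347625 0.08539748 0.08615724 0.08558411] [  63.1835202   152.1220026  -116.94564774  -26.08091231]
```

step_arm:
  motion:
    - [[0.001, 0.002, 0.001, 0.01, -1], [0.003, 0.006, 0.001, 0.028, -1], [0.005, 0.012, 0.001, 0.046, -1], [0.006, 0.017, 0.001, 0.064, -1], [0.007, 0.022, 0.001, 0.082, -1], [0.008, 0.028, 0.001, 0.099, -1], [0.009, 0.033, 0.001, 0.117, -1], [0.009, 0.039, 0.001, 0.135, -1], [0.01, 0.044, 0.001, 0.153, -1], [0.01, 0.05, 0.001, 0.171, -1], [0.01, 0.055, 0.001, 0.189, -1], [0.009, 0.06, 0.001, 0.207, -1], [0.009, 0.066, 0.001, 0.225, -1], [0.008, 0.071, 0.001, 0.243, -1], [0.007, 0.077, 0.001, 0.261, -1], [0.006, 0.082, 0.001, 0.279, -1], [0.005, 0.087, 0.001, 0.296, -1], [0.003, 0.093, 0.001, 0.314, -1], [0.002, 0.098, 0.001, 0.332, -1], [0, 0.103, 0.001, 0.35, -1]]

```text
time: 8.03
tcp_pos: [0.6207, 0.0113, 0.1407]
eef_rot: [-180.0, -0.0, 19.9]
force: [-0.8, 1.3, 1.2]
width: 0.0003
```

```bash
python3 look.py 5; python3 arc.py 20 12 8 .031 .031
```

```text
8.1333 [0.62101901 0.01076341 0.14064526] 19.975690773765926 [0.24403203 0.94759115 0.02475882]
[[0.002, 0.002, -0.001, 0.008, -1], [0.003, 0.004, -0.001, 0.017, -1], [0.003, 0.007, -0.001, 0.025, -1], [0.004, 0.009, -0.001, 0.033, -1], [0.005, 0.012, -0.001, 0.042, -1], [0.006, 0.014, -0.001, 0.05, -1], [0.006, 0.017, -0.001, 0.058, -1], [0.007, 0.019, -0.001, 0.067, -1]]
```

View pics/side5c.png

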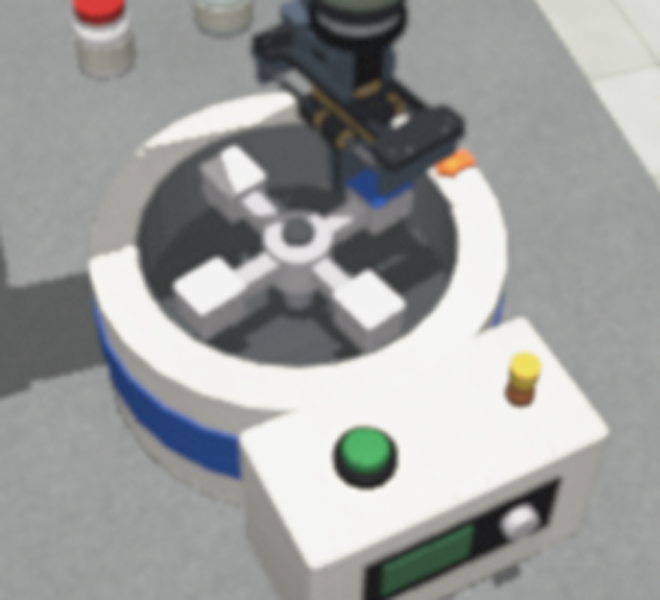

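View pics/top5c.png

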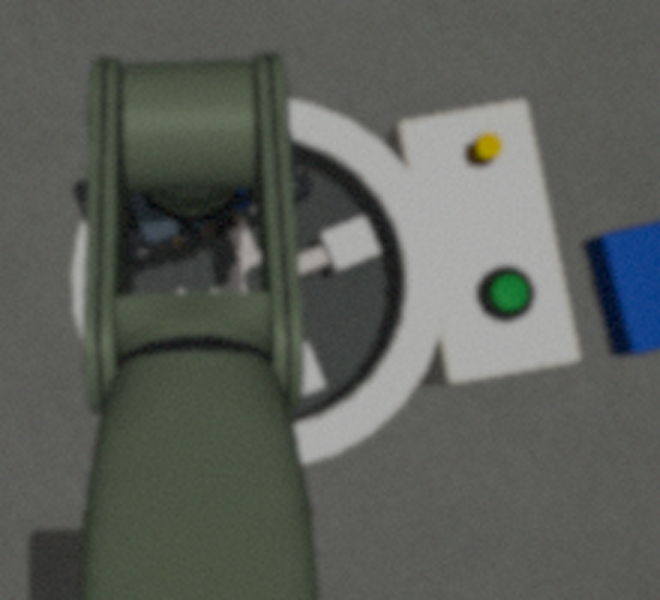

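```bash
python3 - <<'E'
from h import *
b=np.array([ray("side",[170+(u+.5)/3-.5,130+(v+.5)/3-.5],.155) for u,v in[(237,170),(211,286),(369,301)]])
d=b-np.array([.5562,-.0463]);print(np.hypot(*d.T),np.degrees(np.arctan2(d[:,1],d[:,0])))
b=np.array([ray("top",[210+(u+.5)/3-.5,110+(v+.5)/3-.5],.155) for u,v in[(352,242)]])
d=b-np.array([.5545,-.0453]);print(np.hypot(*d.T),np.degrees(np.arctan2(d[:,1],d[:,0])))
E
```

```text
[0.08410368 0.08561149 0.08767269] [ 108.90130663 -158.23028039  -69.86877911]
[0.0873867] [-69.1980511]
```

The blue bucket is at about 20° and the mark at about 12°, so I'll push 8° more, then back off before checking.

step_arm:
  motion:
    - [[0.002, 0.002, -0.001, 0.008, -1], [0.003, 0.004, -0.001, 0.017, -1], [0.003, 0.007, -0.001, 0.025, -1], [0.004, 0.009, -0.001, 0.033, -1], [0.005, 0.012, -0.001, 0.042, -1], [0.006, 0.014, -0.001, 0.05, -1], [0.006, 0.017, -0.001, 0.058, -1], [0.007, 0.019, -0.001, 0.067, -1], [0.007, 0.019, -0.001, 0.067, -1], [0.007, 0.019, -0.001, 0.067, -1]]

```text
time: 8.97
tcp_pos: [0.6288, 0.0013, 0.141]
eef_rot: [180.0, -0.0, 11.9]
force: [-0.4, -0.4, 0.2]
width: 0.0007
```

```bash
python3 -c "
from h import *
p,y,s=cur();print(s['time'],p,y,s['force'])
print(rel(*fin(12,.082,.042,.141)),rel(*fin(12,.082,.042,.225)))
print(rel([.537,-.258,.225],12))"
```

```text
8.9667 [0.62883301 0.00134865 0.14097583] 11.908831077768143 [-0.36184322 -0.43856943  0.16833158]
[-0.0001, -0.0184, -0.0, -0.0008] [-0.0001, -0.0184, -0.14, -0.0008]
[-0.239, 0.3914, -0.14, -0.0008]
```

step_arm:
  motion:
    - [[0, -0.009, 0, 0, -1], [0, -0.018, 0, 0, -1], [0, -0.018, -0.03, 0, -1], [0, -0.018, -0.06, 0, -1], [0, -0.018, -0.1, 0, -1], [0, -0.018, -0.15, 0, -1], [0, -0.07, -0.15, 0, -1], [0, -0.13, -0.15, 0, -1], [-0.05, -0.2, -0.15, 0, -1], [-0.1, -0.26, -0.15, 0, -1], [-0.15, -0.32, -0.15, 0, -1], [-0.2, -0.38, -0.15, 0, -1], [-0.22, -0.42, -0.15, 0, -1], [-0.22, -0.42, -0.15, 0, -1]]

```text
time: 10.13
tcp_pos: [0.443, 0.224, 0.2314]
eef_rot: [-179.9, 0.1, 12.1]
force: [-1.1, 0.2, 0.3]
width: 0.0005
```

```bash
python3 look.py 6
```

```text
(no output)
```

View pics/side6c.png

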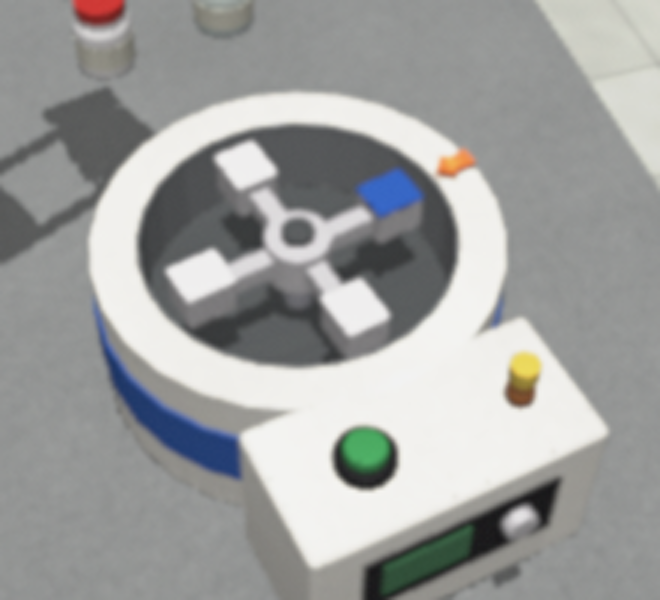

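View pics/top6c.png

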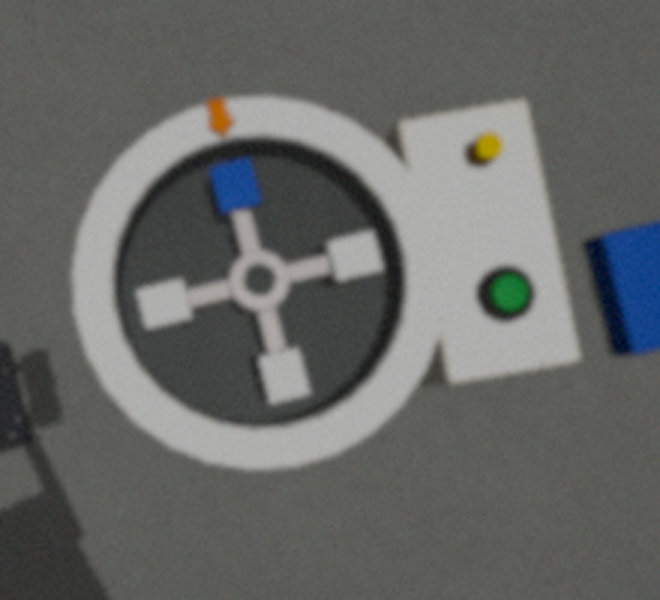

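```bash
python3 - <<'E'
from h import *
for n,o,B,m,k,v in(("top",(210,110),[(235,185),(356,255),(285,375),(165,304)],[(223,135),(216,99)],(510,293),(488,147)),("side",(170,130),[(390,193),(355,306),(200,276),(245,165)],[(438,172),(474,158)],(366,448),(525,366))):
    f=lambda p,z:ray(n,[o[0]+(p[0]+.5)/3-.5,o[1]+(p[1]+.5)/3-.5],z)
    b=np.array([f(p,.155) for p in B]);c=b.mean(0);d=b-c;print(n,c,np.hypot(*d.T),np.degrees(np.arctan2(d[:,1],d[:,0])))
    for p in m:
        q=f(p,.157)-c; print("mark",np.hypot(*q),np.degrees(np.arctan2(q[1],q[0])))
    print("key",f(k,.172),"vial",f(v,.192))
print(rel([.537,-.2585,.23],12),rel([.555,.05,.25],12))
E
```

```text
top [ 0.5550386 -0.0457814] [0.08602326 0.08634477 0.08567294 0.08564755] [  13.03186291  -77.30780751 -167.4335073   102.92567308]
mark 0.1314168790462425 12.584969678490982
mark 0.16423200648024003 11.889997591382155
key [ 0.53561415 -0.25797458] vial [ 0.65868753 -0.24060143]
side [ 0.55558425 -0.04708018] [0.08587813 0.08499906 0.08642909 0.08588829] [  12.03523492  -76.97245217 -167.37011914  102.65279596]
mark 0.13140850964298878 11.489421885065587
mark 0.1661957918723544 11.099227992411565
key [ 0.5369437  -0.26072306] vial [ 0.65981807 -0.24383681]
[-0.0206, 0.8157, 0.0026, 0.0013] [0.117, 0.3194, -0.0308, 0.0013]
```

The blue bucket is at 12.5–13° in the top view and 12–12.6° in the side view. The mark is at about 12° and 11.3° in the same views, so the error is about 1–2 mm and the bucket is on the mark. The key is at (0.536,-0.259), 0.214 m from the axis. I'll move over it now.

step_arm:
  motion:
    - [[0, 0.05, -0.01, 0, -1], [0, 0.11, -0.01, 0, -1], [0, 0.18, -0.01, 0, -1], [-0.01, 0.25, -0.01, 0, -1], [-0.01, 0.32, -0.01, 0, -1], [-0.01, 0.39, -0.01, 0, -1], [-0.02, 0.46, -0.01, 0, -1], [-0.02, 0.53, -0.01, 0, -1], [-0.02, 0.6, -0.01, 0, -1], [-0.02, 0.67, -0.01, 0, -1], [-0.021, 0.73, -0.01, 0, -1], [-0.021, 0.78, -0.01, 0, -1], [-0.021, 0.8, -0.01, 0, -1], [-0.021, 0.816, -0.01, 0, -1], [-0.021, 0.816, -0.01, 0, -1], [-0.021, 0.816, -0.01, 0, -1]]

```text
time: 11.57
tcp_pos: [0.536, -0.2604, 0.2367]
eef_rot: [-179.9, 0.0, 11.9]
force: [0.4, -0.4, -0.1]
width: 0.0003
```

```bash
python3 -c "
from h import *
p,y,s=cur();print(s['time'],p,y,s['force'],s['joints'])
print(rel([.5363,-.259,.187],12),rel([.5363,-.259,.177],12))"; python3 look.py 7
```

```text
11.5667 [ 0.53597108 -0.26037181  0.2367079 ] 11.892279861382134 [ 0.36755821 -0.3818409  -0.14317848] [-2.70343555e+01  1.98413739e+01  8.56407470e+01  3.47890628e-02
  7.45630251e+01  5.10640981e+01]
[0.001, -0.0021, 0.0828, -0.0009] [0.001, -0.0021, 0.0995, -0.0009]
```

View pics/side7c.png

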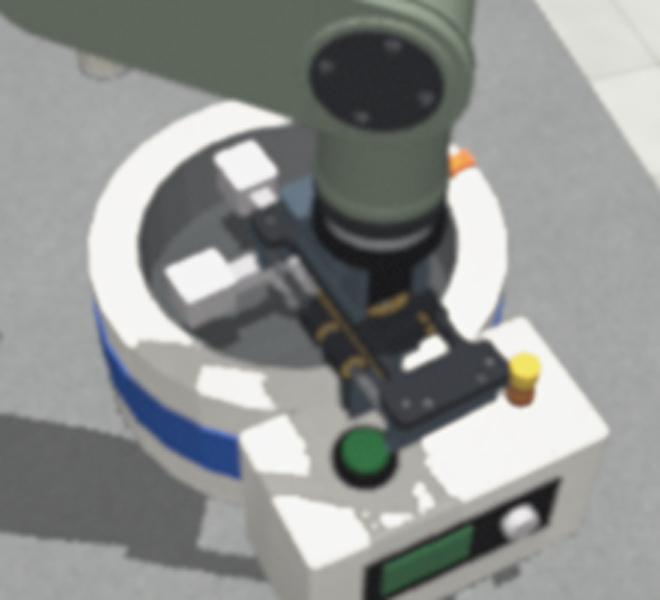

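The finger is above the key and clear of the vial. I'll descend to just above the key and then press.

step_arm:
  motion:
    - [[0.001, -0.002, 0.015, 0, -1], [0.001, -0.002, 0.03, 0, -1], [0.001, -0.002, 0.045, 0, -1], [0.001, -0.002, 0.06, 0, -1], [0.001, -0.002, 0.072, 0, -1], [0.001, -0.002, 0.08, 0, -1], [0.001, -0.002, 0.084, 0, -1], [0.001, -0.002, 0.087, 0, -1], [0.001, -0.002, 0.09, 0, -1], [0.001, -0.002, 0.092, 0, -1], [0.001, -0.002, 0.094, 0, -1], [0.001, -0.002, 0.096, 0, -1], [0.001, -0.002, 0.096, 0, -1], [0.001, -0.002, 0.096, 0, -1]]

```text
time: 12.83
tcp_pos: [0.5367, -0.2595, 0.1798]
eef_rot: [180.0, -0.0, 11.9]
force: [-0.8, 0.6, 3.4]
width: 0.0003
```

```bash
python3 -c "
from h import *
p,y,s=cur();print(s['time'],p,y,s['force'],s['moment'])"
```

```text
12.8333 [ 0.53666047 -0.25952834  0.17980877] 11.912473037089852 [-0.82808971  0.62941921  3.36460665] [-0.00298253  0.32190996  0.03798096]
```

step_arm:
  motion:
    - [[0, 0, 0.002, 0, -1], [0, 0, 0.0035, 0, -1], [0, 0, 0.005, 0, -1], [0, 0, 0.006, 0, -1], [0, 0, 0.006, 0, -1], [0, 0, 0.006, 0, -1]]

```text
time: 13.33
tcp_pos: [0.5367, -0.2595, 0.1772]
eef_rot: [179.9, -0.1, 11.9]
force: [-2.3, 1.8, 10.6]
width: 0.0005
```

The force is now above the 5 N needed and the tool has stopped on something hard. I'll press slightly more to be sure, then lift off.

step_arm:
  motion:
    - [[0, 0, 0.001, 0, -1], [0, 0, 0.001, 0, -1], [0, 0, 0.001, 0, -1]]

```text
time: 13.58
tcp_pos: [0.5367, -0.2595, 0.1772]
eef_rot: [179.9, -0.1, 11.9]
force: [-3.0, 1.3, 11.8]
width: 0.0001
```

step_arm:
  motion:
    - [[0, 0, -0.008, 0, -1], [0, 0, -0.02, 0, -1], [0, 0, -0.04, 0, -1], [0, 0, -0.07, 0, -1], [0, 0, -0.1, 0, -1], [0, 0, -0.12, 0, -1], [-0.05, -0.05, -0.12, 0, -1], [-0.1, -0.12, -0.12, 0, -1], [-0.12, -0.18, -0.12, 0, -1], [-0.14, -0.25, -0.12, 0, -1], [-0.16, -0.32, -0.12, 0, -1], [-0.18, -0.39, -0.12, 0, -1], [-0.18, -0.46, -0.12, 0, -1], [-0.18, -0.53, -0.12, 0, -1], [-0.18, -0.6, -0.12, 0, -1], [-0.18, -0.67, -0.12, 0, -1], [-0.18, -0.74, -0.12, 0, -1], [-0.18, -0.8, -0.12, 0, -1], [-0.18, -0.82, -0.12, 0, -1], [-0.18, -0.82, -0.12, 0, -1]]

```text
time: 15.25
tcp_pos: [0.3283, 0.2031, 0.2469]
eef_rot: [-179.9, 0.0, 12.2]
force: [0.4, -1.6, 0.4]
width: 0.0006
```

```bash
python3 look.py 8
```

```text
(no output)
```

View pics/top8c.png

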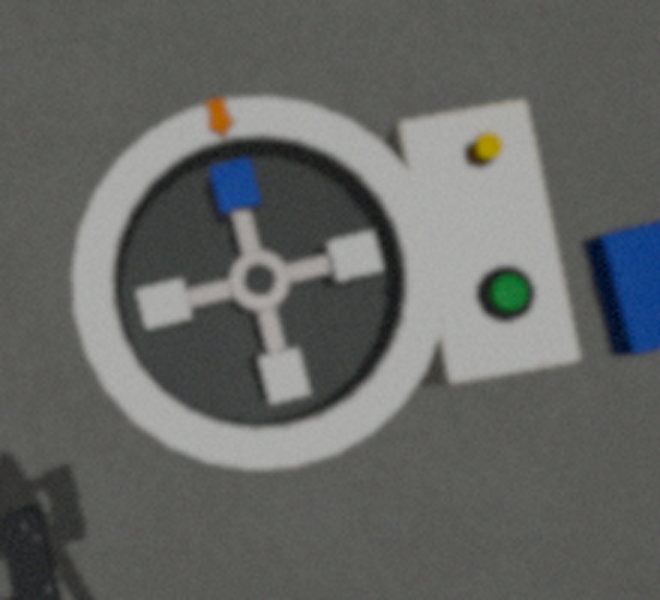

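View pics/side8.png

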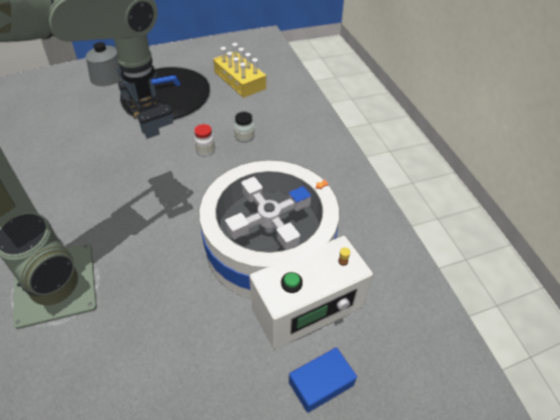

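The blue bucket at (235,185) still lines up with the mark at (220,117). The key is up, and the vial, jars and box are unmoved. The tip stopped at z = 0.166, which is exactly the key's bottom. I'm handing in.

```bash
python3 -c "
from cell import ticket
print(ticket.job_done())"
```

```text
the job is handed in; nothing more can be done
None
```

I pushed the rotor about 137° clockwise with the closed fingertip behind the blue bucket. Then I pressed the green key to its stop, let it spring back, and handed the job in after about 15 s. No verdict was reported.

- **Bucket on the mark:** it measured within about 1° (1–2 mm) in both cameras after the push, and it looked unchanged after the key press.
- **Key press:** the fingertip stopped at 166 mm above the bench under 11–12 N. That is exactly 6 mm below the key's resting top, and it did not go lower when I commanded a little more. The key looked up again in the last pictures.
- **Bystanders and arm:** the vial, jars and tip box were where they started in the last pictures. The arm was clear of everything, with about 1–2 N on the force sensor, similar to its other free-air readings.
- **Disagreements:** the two cameras differed by about 1° on the angles and 3 mm on the key position, both within tolerance. My first turn command went the wrong way in free air, and I corrected it before the arm touched anything.

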